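# Turn the card drawer round in its leaning sleeve

### The job

The card drawer has been pushed into its wooden sleeve backwards, so its pull is hidden inside and the plain end sticks out. First put the tape measure that blocks its way upright into the shallow tray, then slide the drawer out, turn it end for end and slide it back in fully home, so that its front is flush with the sleeve's mouth and the pull points out. Keep the drawer upright enough that no cards fall out, leave everything else on the desk where it is, and let go.

Things in the scene. Friction and masses are not known exactly. Their poses are not given: they have to be found in the camera images.
- stand: low dark steel stand, fixed; foot 92 (x) x 118 (y) x 10 mm, y from -63 to +55 mm, two pairs of posts; it carries the sleeve, whose mouth centre is at (0, 60, 68) mm in this frame. Origin on the desk, z up, y level along the sleeve towards its mouth. Position and yaw vary. The space under and round the part of the drawer that sticks out is free.
- sleeve: dark wooden sleeve fixed on the stand, open at one end; level along y but leaning 0.52 rad (30 deg) about y, its top facing up and towards the robot. 70 x 126 x 48 mm outside, 60 wide (x) x 38 high (z) x 120.5 mm deep inside; the last 8 mm flare by 3.5 mm a side. Origin: centre of the mouth's outer rim. +y out of the mouth, +z square to its top, +x across, rising away from the robot.
- drawer: loose grey card drawer, 0.10 to 0.20 kg: a box 56 (x) x 120 (y) x 34 mm (z) full of cards, with a black pull at its +y end. Origin: centre of this box; +z up out of the cards. At the start it is in the sleeve pull first (its +y against the sleeve's +y), plain end sticking out 43 to 57 mm. It slides freely with 2 mm play a side. Home: far end on the back wall, front flush with the rim.
- pull_tip (a point): centre of the free end of the pull, a black bar 24 wide (x) x 42 long (y) x 20 mm high (z) in the middle of the drawer's front; 102 mm from the drawer's origin along its +y. Held by the pull alone, the drawer's far end sags by 1 to 2 deg
- plain_end (a point): centre of the drawer's plain end: 60 mm from the drawer's origin along its -y
- tape_measure: yellow tape measure standing on the desk in front of the sleeve's mouth, about 36 x 64 x 60 mm high (solid from y = -28 to +36 mm). Origin: centre of its underside; x across its 36 mm thickness (grip this), z up. 0.16 kg
- parts_tray: shallow dark tray, 92 (x) x 150 (y) x 16 mm high, inside 86 x 144 mm, floor 2 mm, fixed to the desk. Origin: centre of its underside, z up. Stands at the left or at the right of the work, in exchange with the mug
- mug: white mug, bystander, 92 mm across, 95 high, handle to its -y (reaching 63 mm from the origin, the body 63 mm to +y). Origin: underside
- mint_tin: mint tin, bystander, 48 x 62 x 19 mm. Origin: centre of its underside. It stands on the grey desk mat, 3 mm thick, which covers the desk to the right of y = -0.02 m and nearer than x = 0.67 m
- memo_pad: block of yellow notes, bystander, 76 x 76 x 17 mm. Origin: centre of its underside. A wide curved monitor hangs above and behind it, from y = 0.09 m to the right, its near left edge at x = 0.70 m, from 0.19 m to 0.56 m above the desk: keep the arm clear of it
- mouse: black computer mouse, bystander, 124 (x) x 76 (y) x 48 mm high. Origin: centre of its underside
- screen_spray: small brown bottle, upright, bystander, 33 mm across, 102 mm high. Origin: centre of its underside
- remote: slim black remote control, bystander, 134 (x) x 37 (y) x 11 mm high. Origin: centre of its underside

How it is judged:
On the way, in this order (a step that is already met when the one before it is completed fails the run):
1. the tape measure stands upright on the tray's floor, let go (z of tape_measure in the frame of parts_tray below 0.008 m and x of tape_measure in the frame of parts_tray between -0.04 and 0.04 m and y of tape_measure in the frame of parts_tray between -0.06 and 0.06 m and angle between tape_measure's own z axis and vertical below 0.15 rad and contact force between the fingers and tape_measure below 0.1 N), for 0.2 s.
2. the drawer is wholly out of the sleeve (y of drawer in the frame of sleeve above 0.05 m and y of pull_tip in the frame of sleeve above 0.001 m), for 0.1 s.
At the end, for the whole second after the job is handed in: The drawer lies in the sleeve with its pull pointing out of the mouth and its front flush with the mouth rim (no more than about 4 mm short of home), at rest; the tape measure stands upright (within 0.15 rad) on the floor of the tray, its origin within 40 mm (x) and 60 mm (y) of the tray's centre (y of pull_tip in the frame of sleeve between 0.036 and 0.0465 m and y of plain_end in the frame of sleeve below -0.113 m and x of drawer in the frame of sleeve between -0.005 and 0.005 m and z of drawer in the frame of sleeve between -0.005 and 0.005 m and linear speed of drawer below 0.01 m/s and z of tape_measure in the frame of parts_tray below 0.008 m and x of tape_measure in the frame of parts_tray between -0.04 and 0.04 m and y of tape_measure in the frame of parts_tray between -0.06 and 0.06 m and angle between tape_measure's own z axis and vertical below 0.15 rad); the robot touches nothing.
It fails at once if the drawer is tilted more than 1.05 rad (60 deg) (angle between drawer's own z axis and vertical above 1.05 rad).
It fails at once if the tape measure is knocked over (tilted more than 1 rad) (angle between tape_measure's own z axis and vertical above 1 rad).
It fails at once if a bystander (mug, mint tin, notes, mouse, bottle, remote) is moved more than 20 mm (distance of any of mug, mint_tin, memo_pad, mouse, screen_spray, remote from where it was at the start of the episode above 0.02 m).
It also fails if it takes over 72 s, if anything falls off the work surface, if the arm or the gripper's body presses on something with over 40 N, if the wrist force passes 120 N, or if a joint passes its speed limit or range.

### The arm

A 7-joint arm with a two-finger parallel gripper is mounted at the origin on a cart in front of the work surface, level with it; the furniture and walls round the work are solid. World frame = base frame: x ahead of the robot, y to its left, z up, the work surface at z = 0. Lengths are in m, angles in rad, forces in N, time in s.
With the tool pointing down it reaches from about 0.425 to 0.925 m from the base axis. Payload 6.8 kg.
Tool frame: the origin (TCP) lies on the centre line of the jaws, within the pads' length; the fingertips stand 19 mm ahead of it and the grasp point (between the pads) is the TCP; z points along the fingers, y is the line along which they close (so a half turn about z gives the same grasp; the last joint's range is limited). The gripper opens to 88 mm and grips with 3 to 60 N. Pads are 20 mm wide; open, the fingers measure 115 mm over their backs; the gripper's body (75 mm by 178 mm) begins 61 mm behind the grasp point.
Start: joints at [1.159, 0.477, 0.022, 1.555, -0.011, 1.109, -0.083], TCP at [0.202, -0.644, 0.242] pointing down, gripper open.
Joint ranges: [-2.96, 2.96], [-0.34, 2.1], [-1.41, 1.46], [0.24, 2.44], [-1.37, 4.51], [0.17, 1.92], [-2.96, 2.96]. Speed limits (rad/s): [2.39, 2.39, 3.14, 3.14, 3.14, 3.14, 3.14].

### API

Orientations are given as a unit quaternion [x, y, z, w].
In Python, from station import env, camrig gives the robot as it stands (env), with the cameras (camrig).
- The arm moves only by the shell command python3 steer.py 'ROWS' [OPENING] [FORCE]. ROWS is a JSON list of rows, 1 to 10 of them, each of 4 numbers: dx, dy, dz in m, then a turn about the tool's z in rad; each row shifts and turns the commanded pose from where the row before left it, along the tool's axes as they then stand; what a row does not reach is not made up. A row lasts 1/8 s, in which the tool goes at most 0.0625 m and 0.188 rad, less where a joint would pass 70% of its speed; a pose out of reach is approached as far as the arm can. OPENING is the finger opening in m, set as the command begins (- or left out keeps the last). The fingers move at their own pace and stop on an object; FORCE is the grip in N (left out, the last holds). Time passes only in rows, so rows that do not move let the fingers close. It prints the time, the measured TCP pose, the force, the opening and the grip force at its end.
- env.state(): the state, without advancing time (a new reading comes with each control period).
- camrig.camera(name): name is "side" or "top"; returns the picture (480x640x3 uint8, red, green, blue); there is no depth.
- camrig.camera_params(name): a dict with "fx", "fy", "cx", "cy" (pixels), "R" (3x3) and "t" (3): a world point X has camera coordinates R X + t. Camera axes: x right, y down, z forward; pixel columns grow to the right and rows downward; lengths in m; the calibration is good to about 2 mm. A picture is of the moment at which its call begins. camera_params takes no time and is no camera call.
- env.sign_off(): hands the job in; it is judged then, once.
The state is a dict: "t": time; "qpos": joint angles; "dq": joint speeds; "effort": joint torques, N m; "tool_pos": TCP position; "orientation": TCP orientation; "wrist_force": force on the tool from outside, world axes, zero at the start; "ft_torque": the same for the moment, N m; "grip_width": finger opening in m; "gripper_force": force on a finger pad.
Only numpy, scipy, OpenCV 4.12 (cv2) and the standard library are available. Lean on these libraries where they do the work, as an engineer would, in place of code of your own. Each camera call takes 0.05 s, during which the arm holds its last target. There are 200 camera calls.

## Working session

There is one attempt and no reset: what is moved stays moved. The work goes in short steps, Python scripts to look and compute and a shell command to move; the robot and the scene stay as the last step left them, time stands still between calls to the robot, and variables do not carry over. Pictures are saved under pics/ and viewed, at most 10 in all, crops included, and the job is handed in when it is done.

```bash
ls; mkdir -p pics
python3 - <<'E'
from station import env, camrig
import cv2
for n in("side","top"):
    im=camrig.camera(n); cv2.imwrite(f"pics/{n}0.png",im[:,:,::-1])
    p=camrig.camera_params(n); print(n,p)
s=env.state(); print(s)
E
```

```text
pics
station.py
steer.py
side {'fx': 587.6483911435374, 'fy': 587.6483911435374, 'cx': 317.66237956446275, 'cy': 239.42043024835422, 'R': array([[ 0.99181589, -0.12709811,  0.01213721],
       [-0.05406267, -0.50418753, -0.86190032],
       [ 0.11566533,  0.85419026, -0.50693247]]), 't': array([-0.56952594,  0.07169326,  1.42443252])}
top {'fx': 554.2124030943125, 'fy': 554.2124030943125, 'cx': 323.73546773097326, 'cy': 228.60488700109283, 'R': array([[-0.02050874, -0.99956486, -0.02120115],
       [-0.99673188,  0.02209865, -0.07769951],
       [ 0.07813422,  0.01953834, -0.99675137]]), 't': array([0.02790412, 0.57395123, 1.3022171 ])}
{'t': 0.1, 'qpos': array([ 1.15888463,  0.47770683,  0.02234867,  1.55635582, -0.01148566,
        1.10930263, -0.08308974]), 'dq': array([-0.00133118, -0.0007806 , -0.00041648, -0.00262247,  0.00039317,
        0.0009465 , -0.00166914]), 'effort': array([ 4.10720415e-03, -5.84095609e+01,  1.53981373e+00, -2.73315042e+01,
       -5.42310358e-02,  1.30848467e-02,  3.30422665e-05]), 'tool_pos': array([ 0.20176009, -0.64359654,  0.24078479]), 'orientation': array([ 9.88481773e-01,  1.51337728e-01, -1.90630104e-04, -7.99748651e-04]), 'wrist_force': array([ 0.60579929, -0.36113933, -0.68614331]), 'ft_torque': array([-0.02404895, -0.03217679, -0.03223102]), 'gripper_force': 0.0, 'grip_width': 0.08775957163555174}
```

View pics/side0.png

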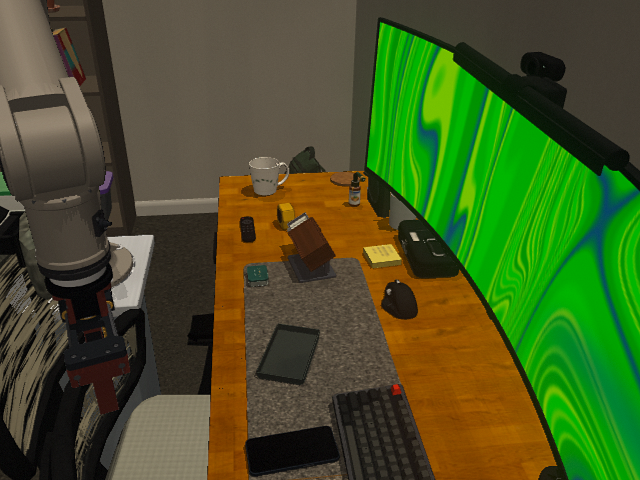

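View pics/top0.png

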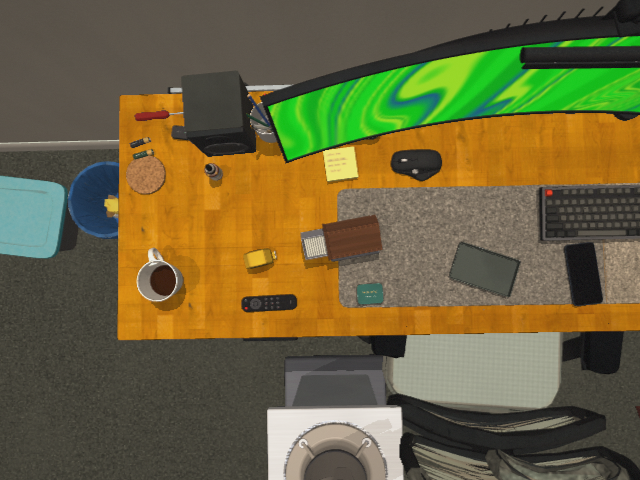

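The side view shows the tape at (286,215), the sleeve at (312,245), and the drawer's plain end at (298,222). The dark tray is at (289,353). In the top view the tape is at (260,258), the sleeve runs from 323 to 382 at row 238, the drawer end is near (303,245) and the tray is at (484,268), to the right. The mug is on the left.

```bash
cat > h.py <<'E'
import numpy as np, cv2
from station import env, camrig
P={n:camrig.camera_params(n) for n in("side","top")}
def ray(n,uv):
    p=P[n]; d=np.array([(uv[0]-p["cx"])/p["fx"],(uv[1]-p["cy"])/p["fy"],1.]); R=np.array(p["R"]); return -R.T@p["t"],R.T@d
def onz(n,uv,z):
    o,d=ray(n,uv); return o+d*(z-o[2])/d[2]
def tri(us,ut):
    (a,b),(c,d)=ray("side",us),ray("top",ut); k=np.linalg.lstsq(np.c_[b,-d],c-a,rcond=None)[0]
    p,q=a+k[0]*b,c+k[1]*d; return (p+q)/2,np.linalg.norm(p-q)
def proj(n,X):
    p=P[n]; c=np.array(p["R"])@X+p["t"]; return p["fx"]*c[0]/c[2]+p["cx"],p["fy"]*c[1]/c[2]+p["cy"]
E
python3 - <<'E'
from h import *
s=cv2.imread("pics/side0.png"); t=cv2.imread("pics/top0.png")
a=cv2.resize(s[195:285,235:345],None,fx=5,fy=5,interpolation=cv2.INTER_CUBIC)
b=cv2.resize(t[210:275,240:390],None,fx=5,fy=5,interpolation=cv2.INTER_CUBIC)
cv2.imwrite("pics/c1.png",a); cv2.imwrite("pics/c2.png",b)
# tray by mask of dark greenish in top
roi=t[230:310,435:535]; g=cv2.cvtColor(roi,cv2.COLOR_BGR2HSV); print(roi[38,49], roi[5,10], s[353,289])
m=(cv2.GaussianBlur(roi,(3,3),0).max(2)<75).astype('uint8')
c=max(cv2.findContours(m,0,2)[0],key=cv2.contourArea); r=cv2.minAreaRect(c); box=cv2.boxPoints(r)+[435,230]; print(r,box)
for z in(0.016+.003,): 
    w=np.array([onz("top",q,z) for q in box]); print(w,w.mean(0),[np.linalg.norm(w[i]-w[i-1]) for i in range(4)])
E
```

```text
[75 86 83] [112 132 145] [43 52 50]
((49.099998474121094, 39.20000076293945), (64.1942367553711, 38.89601516723633), 18.434946060180664) [[447.5        277.50000381]
 [459.79999542 240.60000134]
 [520.69999695 260.89999771]
 [508.40000153 297.80000305]]
[[ 0.45201345 -0.2751519   0.019     ]
 [ 0.53888254 -0.30760347  0.019     ]
 [ 0.48765396 -0.44918905  0.019     ]
 [ 0.40146619 -0.41624623  0.019     ]] [ 0.47000404 -0.36204766  0.019     ] [np.float64(0.14987540240659686), np.float64(0.09273264021944), np.float64(0.15056839814364675), np.float64(0.0922689639382045)]
```

View pics/c1.png

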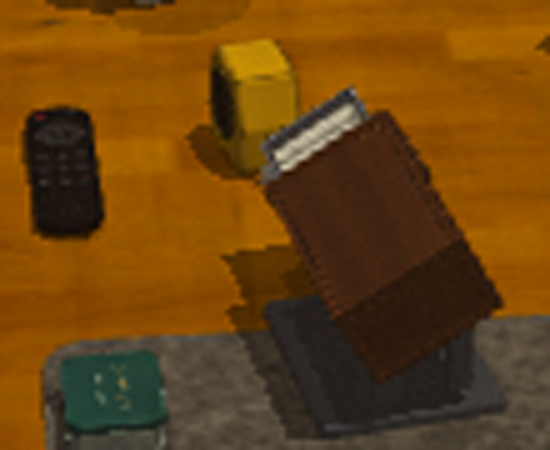

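View pics/c2.png

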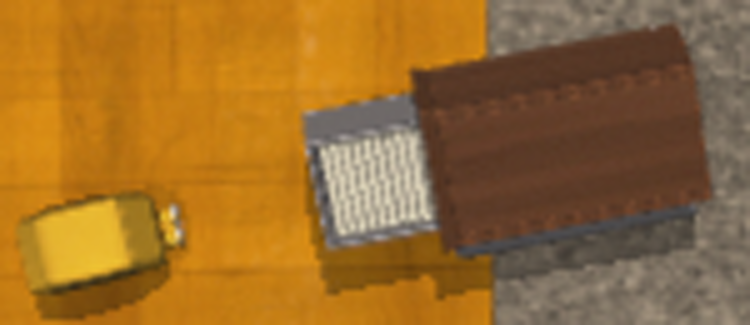

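The side crop shows the sleeve roof corners at crop pixels (268,183), (385,112), (462,235) and (342,318), and the tape top at (250,60). The top crop shows the roof from (430,110)/(448,248) to (690,65)/(712,197), the drawer end at (305,115)–(325,247), and the tape body at (90,243) with its hook at (175,225). Next I'll measure and check these.

Run:
```python
from h import *
s=cv2.imread("pics/side0.png"); t=cv2.imread("pics/top0.png")
S=lambda x,y:(x/5+235-.4,y/5+195-.4); T=lambda x,y:(x/5+240-.4,y/5+210-.4)
C=[tri(S(*a),T(*b)) for a,b in [((268,183),(447,248)),((385,112),(420,108)),((462,235),(690,67)),((342,318),(712,197))]]
for p,e in C: print(p.round(4),round(e,4))
c=[p for p,e in C]
print("len",np.linalg.norm(c[0]-c[3]),np.linalg.norm(c[1]-c[2]),"wid",np.linalg.norm(c[0]-c[1]),np.linalg.norm(c[3]-c[2]))
y=(c[0]-c[3])+(c[1]-c[2]); y/=np.linalg.norm(y); yaw=np.arctan2(-y[0],y[1]); print("y",y,"yaw",yaw)
x=(c[1]-c[0])+(c[2]-c[3]); x/=np.linalg.norm(x); print("x",x)
z=np.cross(x,y); print("z",z); m=sum(c)/4; print("mouth",m+63*y/1000-.024*z)
# tape
for n,im,(a,b,u,v) in (("top",t,(215,280,235,285)),("side",s,(195,235,270,300))):
    h=cv2.cvtColor(im[a:b,u:v],cv2.COLOR_BGR2HSV); r=im[a:b,u:v].astype(int)
    m=((h[...,0]>20)&(h[...,0]<33)&(h[...,1]>120)&(h[...,2]>60)).astype('uint8')
    m=cv2.morphologyEx(m,cv2.MORPH_OPEN,np.ones((2,2)))
    k=max(cv2.findContours(m,0,1)[0],key=cv2.contourArea); R=cv2.minAreaRect(k); box=cv2.boxPoints(R)+[u,a]; print(n,R,box.round(1).tolist(),m.sum())
    if n=="top":
        for zz in (.03,.06):
            w=np.array([onz(n,q,zz) for q in box]); print(zz,w.round(4).tolist(),w.mean(0),[round(np.linalg.norm(w[i]-w[i-1]),4) for i in range(4)])
# drawer end
for q in [(303,115),(325,247)]: print("drawer end",onz("top",T(*q),.068))
for n,im,b in(("a",t,(225,290,225,295)),): cv2.imwrite("pics/c3.png",cv2.resize(im[b[0]:b[1],b[2]:b[3]],None,fx=8,fy=8,interpolation=cv2.INTER_CUBIC))
```

```text
[0.5003 0.004  0.0729] 0.0006
[0.561  0.0146 0.1037] 0.0025
[ 0.5794 -0.1071  0.1035] 0.0028
[ 0.5226 -0.1181  0.0694] 0.0034
len 0.12421028930684684 0.1230315705880376 wid 0.06887212275480156 0.06721656359260782
y [-0.16465522  0.98623407  0.01519892] yaw 0.16542773821862491
x [0.86419085 0.15882395 0.47744019]
z [-0.46845383 -0.09174779  0.87844565]
mouth [0.54168794 0.01269779 0.06726227]
top ((24.23529815673828, 43.94117736816406), (15.522278785705566, 26.19384765625), 75.96376037597656) [[244.6, 254.6], [270.1, 248.2], [273.8, 263.3], [248.4, 269.6]] 356
0.03 [[0.5161, 0.2047, 0.03], [0.5299, 0.144, 0.03], [0.494, 0.1355, 0.03], [0.4802, 0.196, 0.03]] [0.50506298 0.17004365 0.03      ] [np.float64(0.0369), np.float64(0.0622), np.float64(0.0369), np.float64(0.0621)]
0.06 [[0.5151, 0.1998, 0.06], [0.5286, 0.1404, 0.06], [0.4935, 0.1322, 0.06], [0.48, 0.1913, 0.06]] [0.50428252 0.16592512 0.06      ] [np.float64(0.036), np.float64(0.0608), np.float64(0.036), np.float64(0.0607)]
side ((17.77027130126953, 17.621620178222656), (17.261892318725586, 11.836727142333984), 80.53767395019531) [[280.5, 205.1], [292.2, 203.1], [295.0, 220.2], [283.4, 222.1]] 152
drawer end [0.56281301 0.06929725 0.068     ]
drawer end [0.50172226 0.06021494 0.068     ]
```

Tape (0.505, 0.170), sleeve mouth (0.5415, 0.0125, 0.068) at yaw 0.165, and tray centre (0.470, −0.362) all match the given sizes. I'll write a helper that turns a target into tool-axis steps.

```bash
cat > rel.py <<'E'
import sys; from h import *
from scipy.spatial.transform import Rotation as Ro
def rel(x,y,z,yawdeg=None):
    s=env.state(); R=Ro.from_quat(s["orientation"]).as_matrix(); d=R.T@(np.array([x,y,z])-s["tool_pos"])
    yw=np.degrees(np.arctan2(R[1,0],R[0,0])); t=0 if yawdeg is None else -np.radians(yawdeg-yw)
    print("t",round(s["t"],2),"pos",s["tool_pos"].round(4),"yaw",yw.round(2),"q7",s["qpos"][6].round(2),"w",round(s["grip_width"],4),"d",d.round(4),"turn",round(t,3))
    return d,t
if __name__=="__main__": rel(*map(float,sys.argv[1:]))
E
python3 rel.py 0.50 -0.3 0.25 102.8
python3 - <<'E'
from h import *
S=lambda x,y:(x/5+235-.4,y/5+195-.4); T=lambda x,y:(x/5+240-.4,y/5+210-.4)
print("tape top centre",tri(S(253,60),T(80,243)))
# tray: near-right/other corners in side image vs projections
for z in(.0,.003,.016,.019):
    print(z,[np.round(proj("side",np.array(onz("top",q,.019)[:2].tolist()+[z])),1).tolist() for q in [(447.5,277.5),(459.8,240.6),(520.7,260.9),(508.4,297.8)]])
s=cv2.imread("pics/side0.png")[315:395,245:335]; m=(cv2.GaussianBlur(s,(3,3),0).max(2)<65).astype('uint8')
k=max(cv2.findContours(m,0,1)[0],key=cv2.contourArea); print(cv2.approxPolyDP(k,4,True).squeeze()+[245,315])
E
```

```text
t 0.1 pos [ 0.2018 -0.6436  0.2408] yaw 17.41 q7 -0.08 w 0.0878 d [ 0.3874 -0.2386 -0.0089] turn -1.49
tape top centre (array([0.50647655, 0.17536716, 0.05288925]), np.float64(0.00024792590255910907))
0.0 [[276.8, 327.4], [319.6, 334.3], [302.3, 385.0], [255.3, 376.3]]
0.003 [[276.8, 326.3], [319.6, 333.2], [302.2, 383.8], [255.2, 375.2]]
0.016 [[276.7, 321.5], [319.7, 328.3], [302.2, 378.6], [254.9, 370.0]]
0.019 [[276.6, 320.3], [319.7, 327.1], [302.2, 377.4], [254.8, 368.8]]
[[279 323]
 [255 375]
 [306 384]
 [319 330]]
```

```bash
python3 steer.py '[[0.039,-0.024,0,0],[0.039,-0.024,0,0],[0.039,-0.024,0,0],[0.039,-0.024,0,0],[0.039,-0.024,0,0],[0.039,-0.024,0,0],[0.039,-0.024,0,0],[0.039,-0.024,0,0],[0.039,-0.024,0,0],[0.039,-0.024,0,0]]' 0.088; python3 steer.py '[[0,0,0,-0.149],[0,0,0,-0.149],[0,0,0,-0.149],[0,0,0,-0.149],[0,0,0,-0.149],[0,0,0,-0.149],[0,0,0,-0.149],[0,0,0,-0.149],[0,0,0,-0.149],[0,0,0,-0.149]]'; python3 rel.py .505 .170 .15 102.8
```

```text
t: 1.35
tool_pos: [0.5029, -0.2972, 0.2414]
orientation: [0.988, 0.151, -0.0, -0.0]
wrist_force: [-0.0, -0.3, -0.0]
grip_width: 0.0878
gripper_force: 0.0
t: 2.6
tool_pos: [0.502, -0.2983, 0.2413]
orientation: [0.622, 0.783, -0.0, -0.0]
wrist_force: [0.7, 0.6, -0.7]
grip_width: 0.0878
gripper_force: 0.0
t 2.6 pos [ 0.502  -0.2983  0.2413] yaw 103.06 q7 0.51 w 0.0878 d [0.4555 0.1088 0.0914] turn 0.004
```

```bash
python3 steer.py '[[0.0507,0.0121,0,0],[0.0507,0.0121,0,0],[0.0507,0.0121,0,0],[0.0507,0.0121,0,0],[0.0507,0.0121,0,0],[0.0507,0.0121,0,0],[0.0507,0.0121,0,0],[0.0507,0.0121,0,0],[0.0507,0.0121,0,0],[0,0,0.05,0.004]]'; python3 steer.py '[[0,0,0.04,0],[0,0,0,0]]'; python3 rel.py .505 .170 .033 102.8; python3 -c "
from h import *
im=camrig.camera('top'); cv2.imwrite('pics/t1.png',cv2.resize(im[190:300,200:360,::-1],None,fx=5,fy=5))"
```

```text
t: 3.85
tool_pos: [0.5093, 0.1771, 0.1944]
orientation: [0.623, 0.782, 0.004, 0.001]
wrist_force: [0.5, -1.5, -1.2]
grip_width: 0.0876
gripper_force: 0.0
t: 4.1
tool_pos: [0.5054, 0.1697, 0.149]
orientation: [0.625, 0.78, -0.003, -0.002]
wrist_force: [-0.3, -0.2, 0.1]
grip_width: 0.0875
gripper_force: 0.0
t 4.1 pos [0.5054 0.1697 0.149 ] yaw 102.58 q7 -0.51 w 0.0875 d [0.0005 0.0005 0.116 ] turn -0.004
```

View pics/t1.png

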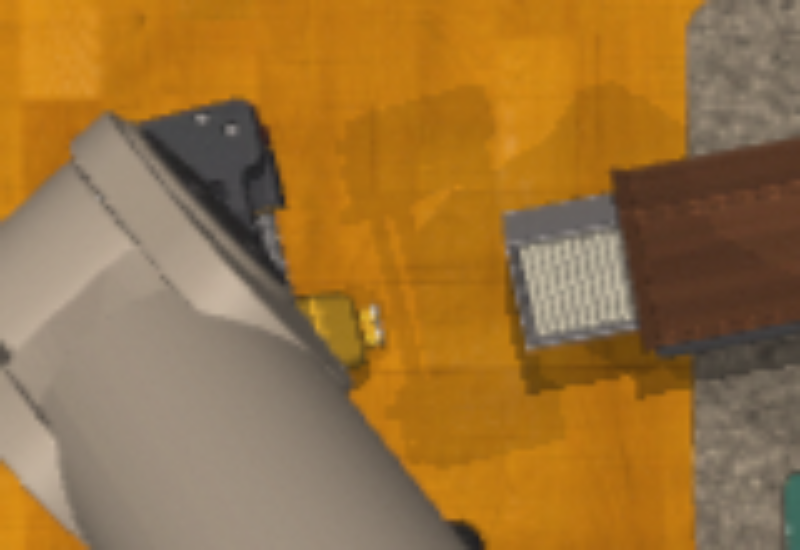

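The wrist sits over the tape body, whose yellow end shows at (335,325). The drawer is undisturbed. Descending and gripping.

```bash
python3 steer.py '[[0,0,0.04,0],[0,0,0.04,0],[0,0,0.035,0],[0,0,0,0]]'; python3 steer.py '[[0,0,0,0],[0,0,0,0],[0,0,0,0],[0,0,0,0]]' 0 30;  python3 steer.py '[[0,0,-0.04,0],[0,0,-0.05,0],[0,0,-0.05,0],[0,0,0,0]]'; python3 rel.py .46 -.39 .15
```

```text
t: 4.65
tool_pos: [0.5075, 0.1703, 0.0366]
orientation: [0.626, 0.78, -0.001, -0.0]
wrist_force: [-0.6, -0.4, 0.7]
grip_width: 0.088
gripper_force: 0.0
t: 5.15
tool_pos: [0.5079, 0.1707, 0.0373]
orientation: [0.626, 0.78, 0.0, 0.0]
wrist_force: [-0.7, -0.6, -0.3]
grip_width: 0.0513
gripper_force: 0.0
t: 5.65
tool_pos: [0.5098, 0.1719, 0.1806]
orientation: [0.626, 0.78, 0.003, 0.002]
wrist_force: [0.1, 0.2, 0.6]
grip_width: 0.0111
gripper_force: 0.0
t 5.65 pos [0.5098 0.1719 0.1806] yaw 102.53 q7 -0.49 w 0.0111 d [-0.5377 -0.1708  0.029 ] turn 0
```

The fingers are slow, so I lifted before they had closed. Reopening and repeating.

```bash
python3 steer.py '[[0,0,0,0],[0,0,0,0],[0,0,0,0],[0,0,0,0],[0,0,0,0],[0,0,0,0],[0,0,0,0],[0,0,0,0]]' 0.088; python3 -c "
from h import *
im=camrig.camera('top'); cv2.imwrite('pics/t2.png',im[:,:,::-1]); im=camrig.camera('side'); cv2.imwrite('pics/s2.png',cv2.resize(im[150:260,220:360,::-1],None,fx=5,fy=5))"; python3 rel.py .505 .170 .035 102.8
```

```text
t: 6.65
tool_pos: [0.5076, 0.1706, 0.1767]
orientation: [0.626, 0.78, 0.0, 0.0]
wrist_force: [0.3, 0.1, 0.1]
grip_width: 0.0862
gripper_force: 0.0
t 6.75 pos [0.5076 0.1707 0.1767] yaw 102.55 q7 -0.49 w 0.0879 d [-1.000e-04 -2.700e-03  1.417e-01] turn -0.004
```

View pics/s2.png

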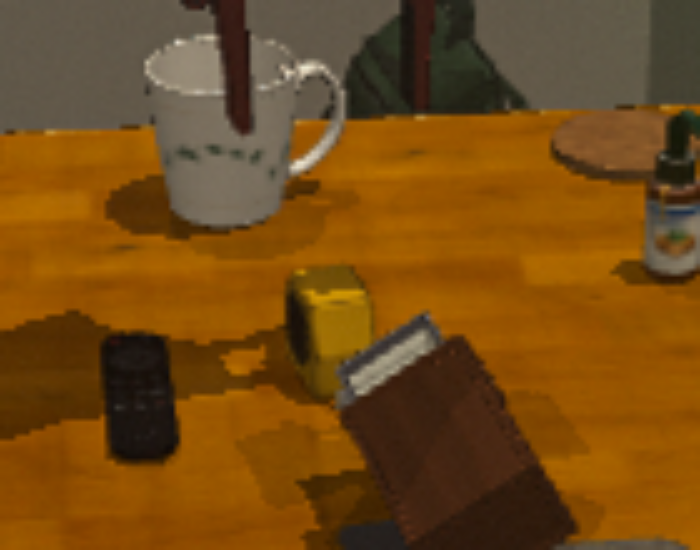

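The tape still stands upright at (330,330) with the fingers above it. Repeating the grasp.

```bash
python3 steer.py '[[0,-0.002,0.05,0],[0,0,0.05,0],[0,0,0.042,0],[0,0,0,0]]' 0.088; python3 steer.py '[[0,0,0,0],[0,0,0,0],[0,0,0,0],[0,0,0,0],[0,0,0,0],[0,0,0,0]]' 0 30; python3 rel.py .505 .170 .035 102.8
```

```text
t: 7.25
tool_pos: [0.5035, 0.1694, 0.0323]
orientation: [0.625, 0.78, -0.002, -0.002]
wrist_force: [-0.8, -1.1, 1.2]
grip_width: 0.0876
gripper_force: 0.0
t: 8.0
tool_pos: [0.506, 0.1703, 0.0349]
orientation: [0.626, 0.78, 0.0, 0.0]
wrist_force: [0.5, -0.4, 1.4]
grip_width: 0.0356
gripper_force: 30.0
t 8.0 pos [0.506  0.1703 0.0349] yaw 102.54 q7 -0.65 w 0.0356 d [-0.0001 -0.0011 -0.0001] turn -0.005
```

```bash
python3 steer.py '[[0,0,-0.04,0],[0,0,-0.05,0],[0,0,-0.06,0],[0,0,0,0.14],[0,0,0,0.14],[0,0,0,0.14],[0,0,0,0.14],[0,0,0,0]]'; python3 rel.py .47 -.362 .19 70.1
```

```text
t: 9.0
tool_pos: [0.5052, 0.1701, 0.1843]
orientation: [0.816, 0.577, -0.0, 0.0]
wrist_force: [0.1, 0.6, -1.7]
grip_width: 0.0356
gripper_force: 30.0
t 9.0 pos [0.5052 0.1701 0.1843] yaw 70.55 q7 -0.99 w 0.0356 d [-0.5135  0.144  -0.0053] turn 0.008
```

```bash
python3 steer.py '[[-0.0514,0.0144,0,0],[-0.0514,0.0144,0,0],[-0.0514,0.0144,0,0],[-0.0514,0.0144,0,0],[-0.0514,0.0144,0,0],[-0.0514,0.0144,0,0],[-0.0514,0.0144,0,0],[-0.0514,0.0144,0,0],[-0.0514,0.0144,0,0],[-0.0514,0.0144,0,0.008]]'; python3 steer.py '[[0,0,0.05,0],[0,0,0.04,0],[0,0,0.03,0],[0,0,0,0]]';python3 rel.py .47 -.362 .038 70.1
```

```text
t: 10.25
tool_pos: [0.4689, -0.3639, 0.1844]
orientation: [0.818, 0.575, -0.0, -0.0]
wrist_force: [1.2, -0.0, -1.5]
grip_width: 0.0361
gripper_force: 30.0
t: 10.75
tool_pos: [0.4676, -0.361, 0.0622]
orientation: [0.818, 0.575, -0.001, -0.003]
wrist_force: [0.6, 0.2, -0.4]
grip_width: 0.0356
gripper_force: 30.0
t 10.75 pos [ 0.4676 -0.361   0.0622] yaw 70.16 q7 0.01 w 0.0356 d [-0.0001  0.0027  0.0242] turn 0.001
```

```bash
python3 steer.py '[[0,0.002,0.012,0],[0,0,0.010,0],[0,0,0.003,0],[0,0,0,0]]'; python3 steer.py '[[0,0,0.002,0],[0,0,0,0]]'; python3 steer.py '[[0,0,0,0],[0,0,0,0],[0,0,0,0],[0,0,0,0],[0,0,0,0],[0,0,0,0],[0,0,0,0]]' 0.088;python3 steer.py '[[0,0,-0.05,0],[0,0,-0.05,0],[0,0,-0.05,0],[0,0,0,0]]'; python3 rel.py .5357 .0345 .19 99.5;  python3 -c "
from h import *
im=camrig.camera('side'); cv2.imwrite('pics/s3.png',cv2.resize(im[190:400,220:400,::-1],None,fx=2.8,fy=2.8)); im=camrig.camera('top'); cv2.imwrite('pics/t3.png',im[:,:,::-1])"
```

```text
t: 11.25
tool_pos: [0.4714, -0.3631, 0.0398]
orientation: [0.819, 0.574, 0.0, 0.0]
wrist_force: [-0.8, 0.0, -0.8]
grip_width: 0.0357
gripper_force: 30.0
t: 11.5
tool_pos: [0.4717, -0.3633, 0.0387]
orientation: [0.819, 0.574, 0.0, 0.001]
wrist_force: [-2.0, 0.8, 4.2]
grip_width: 0.0359
gripper_force: 30.0
t: 12.38
tool_pos: [0.4713, -0.363, 0.0376]
orientation: [0.819, 0.574, 0.0, -0.0]
wrist_force: [0.0, 0.8, -0.3]
grip_width: 0.0875
gripper_force: 0.0
t: 12.88
tool_pos: [0.4736, -0.3644, 0.1921]
orientation: [0.819, 0.574, 0.001, 0.004]
wrist_force: [0.1, -0.0, -0.3]
grip_width: 0.0879
gripper_force: 0.0
t 12.88 pos [ 0.4736 -0.3644  0.1921] yaw 69.99 q7 0.07 w 0.0879 d [ 0.396  -0.0782  0.0006] turn -0.515
```

View pics/s3.png

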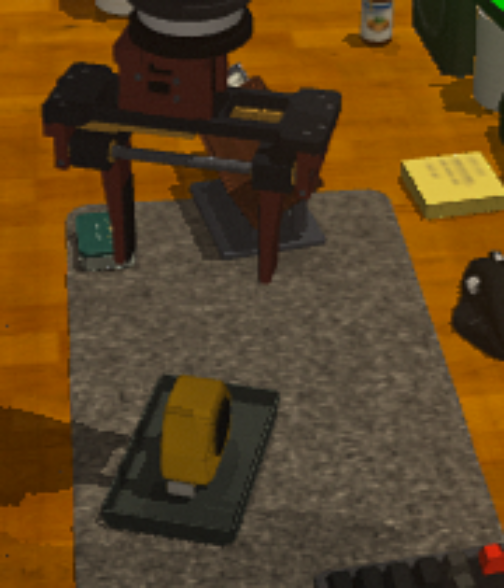

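The tape stands upright in the tray at (195,430) and the fingers are free. Next is the drawer's plain end.

```bash
python3 rel.py .5371 .0391 .19 99.5; python3 steer.py '[[0.05,-0.0095,0,0],[0.05,-0.0095,0,0],[0.05,-0.0095,0,0],[0.05,-0.0095,0,0],[0.05,-0.0095,0,0],[0.05,-0.0095,0,0],[0.05,-0.0095,0,0],[0.05,-0.0095,0,0]]'; python3 steer.py '[[0,0,0,-0.129],[0,0,0,-0.129],[0,0,0,-0.129],[0,0,0,-0.129],[0,0,0,0]]'; python3 rel.py .5371 .0391 .066 99.5
```

```text
t 12.97 pos [ 0.4711 -0.3631  0.1877] yaw 70.0 q7 0.07 w 0.0879 d [ 0.4005 -0.0756 -0.0025] turn -0.515
t: 13.98
tool_pos: [0.5356, 0.0402, 0.1857]
orientation: [0.819, 0.574, -0.001, -0.001]
wrist_force: [0.6, 0.0, -0.2]
grip_width: 0.088
gripper_force: 0.0
t: 14.6
tool_pos: [0.5356, 0.0386, 0.1859]
orientation: [0.646, 0.763, -0.001, -0.001]
wrist_force: [-0.5, -0.4, 0.6]
grip_width: 0.0882
gripper_force: 0.0
t 14.6 pos [0.5356 0.0386 0.1859] yaw 99.5 q7 -0.25 w 0.0882 d [1.000e-04 2.000e-03 1.199e-01] turn 0.0
```

```bash
python3 steer.py '[[0,0.002,0.04,0],[0,0,0.04,0],[0,0,0.02,0],[0,0,0.02,0],[0,0,0,0]]'; python3 rel.py .5371 .0391 .066 99.5; python3 steer.py '[[0,0,0,0],[0,0,0,0],[0,0,0,0],[0,0,0,0],[0,0,0,0]]' 0.03 25; python3 rel.py .5371 .0391 .066 99.5
```

```text
t: 15.22
tool_pos: [0.5374, 0.0391, 0.066]
orientation: [0.646, 0.763, -0.001, -0.001]
wrist_force: [0.2, 0.0, -0.3]
grip_width: 0.0879
gripper_force: 0.0
t 15.22 pos [0.5374 0.0391 0.066 ] yaw 99.52 q7 -0.37 w 0.0879 d [ 0.0001 -0.0003  0.    ] turn 0.0
t: 15.85
tool_pos: [0.5385, 0.0394, 0.0679]
orientation: [0.646, 0.764, 0.0, -0.0]
wrist_force: [-2.7, 1.0, 2.2]
grip_width: 0.0637
gripper_force: 25.0
t 15.85 pos [0.5385 0.0394 0.0679] yaw 99.57 q7 -0.37 w 0.0637 d [-0.0001 -0.0014  0.0019] turn 0.001
```

```bash
python3 steer.py '[[0.01,0,0,0],[0.02,0,0,0],[0.02,0,0,0],[0.02,0,0,0],[0.02,0,0,0],[0.02,0,0,0],[0.02,0,0,0],[0.01,0,0,0],[0,0,0,0]]'; python3 rel.py .5371 .0391 .066 99.5; python3 -c "
from h import *
im=camrig.camera('side'); a=cv2.resize(im[180:290,220:370,::-1],None,fx=4,fy=4); im=camrig.camera('top'); b=cv2.resize(im[190:290,200:350,::-1],None,fx=4,fy=3.2);b=cv2.resize(b,(600,300)); a=cv2.resize(a,(600,300)); cv2.imwrite('pics/m4.png',np.vstack([a,b]))"
```

```text
t: 16.98
tool_pos: [0.5152, 0.1781, 0.0677]
orientation: [0.645, 0.764, 0.0, -0.0]
wrist_force: [0.5, 0.0, -1.2]
grip_width: 0.0637
gripper_force: 24.9
t 16.98 pos [0.5152 0.1781 0.0677] yaw 99.65 q7 -0.63 w 0.0637 d [-0.1407 -0.0017  0.0016] turn 0.003
```

View pics/m4.png

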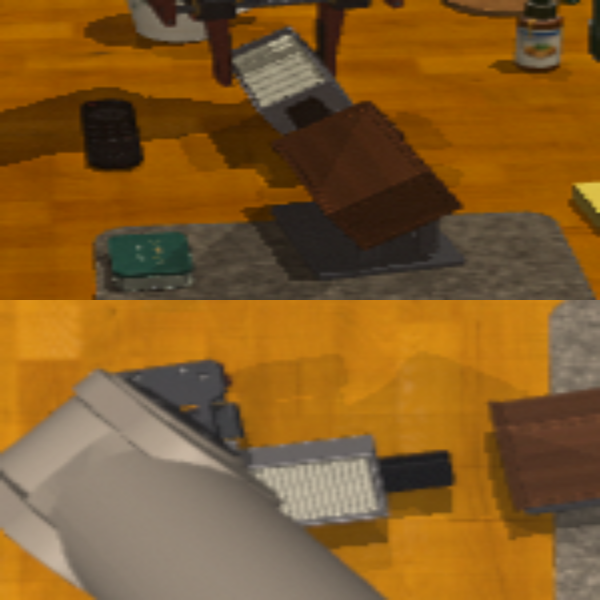

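The drawer is fully out, held with its lean intact. The black pull is at (410,470) in the lower half of the picture, pointing at the sleeve. Next I turn it so the pull points away from the robot and set it flat on the free desk.

```bash
python3 steer.py '[[0,0,0,-0.157],[0,0,0,-0.157],[0,0,0,-0.157],[0,0,0,-0.157],[0,0,0,-0.157],[0,0,0,-0.157],[0,0,0,-0.157],[0,0,0,-0.157],[0,0,0,-0.157],[0,0,0,-0.157]]'; python3 rel.py .515 .178 .036 189.5; python3 -c "
from h import *
for p in [(212,170),(270,302),(340,165)]: print(onz('top',p,.03))
"
```

```text
t: 18.32
tool_pos: [0.5157, 0.1757, 0.0674]
orientation: [-0.085, 0.996, -0.001, -0.0]
wrist_force: [-0.2, -1.1, -1.6]
grip_width: 0.0641
gripper_force: 24.9
t 18.32 pos [0.5157 0.1757 0.0674] yaw -170.3 q7 0.71 w 0.0641 d [0.0003 0.0025 0.0314] turn -6.28
[0.72128146 0.28158235 0.03      ]
[0.40311596 0.14575554 0.03      ]
[ 0.72587239 -0.02661815  0.03      ]
```

```bash
python3 steer.py '[[0.0,0,0.012,0],[0,0,0.012,0],[0,0,0.006,0],[0,0,0.003,0],[0,0,0,0]]'; python3 rel.py .515 .178 .034 189.5; python3 steer.py '[[0,0,0,0],[0,0,0,0],[0,0,0,0],[0,0,0,0],[0,0,0,0]]' 0.088; python3 steer.py '[[0,0,-0.04,0],[0,0,-0.05,0],[0,0,-0.05,0],[0,0,-0.03,0]]'; python3 -c "
from h import *
im=camrig.camera('side'); a=cv2.resize(im[150:290,220:390,::-1],(680,560)); cv2.imwrite('pics/s5.png',im[...,::-1]); cv2.imwrite('pics/m5.png',a)"
```

```text
t: 18.95
tool_pos: [0.5153, 0.1774, 0.0345]
orientation: [-0.083, 0.997, -0.0, -0.0]
wrist_force: [0.4, -0.5, -1.8]
grip_width: 0.0638
gripper_force: 24.9
t 18.95 pos [0.5153 0.1774 0.0345] yaw -170.48 q7 0.66 w 0.0638 d [0.0002 0.0007 0.0005] turn -6.283
t: 19.58
tool_pos: [0.5154, 0.1772, 0.0347]
orientation: [-0.083, 0.997, 0.0, 0.0]
wrist_force: [-0.4, -0.1, 0.5]
grip_width: 0.0879
gripper_force: 0.0
t: 20.08
tool_pos: [0.5159, 0.1778, 0.2072]
orientation: [-0.083, 0.997, 0.0, 0.001]
wrist_force: [0.3, 0.2, -0.1]
grip_width: 0.0879
gripper_force: 0.0
```

View pics/m5.png

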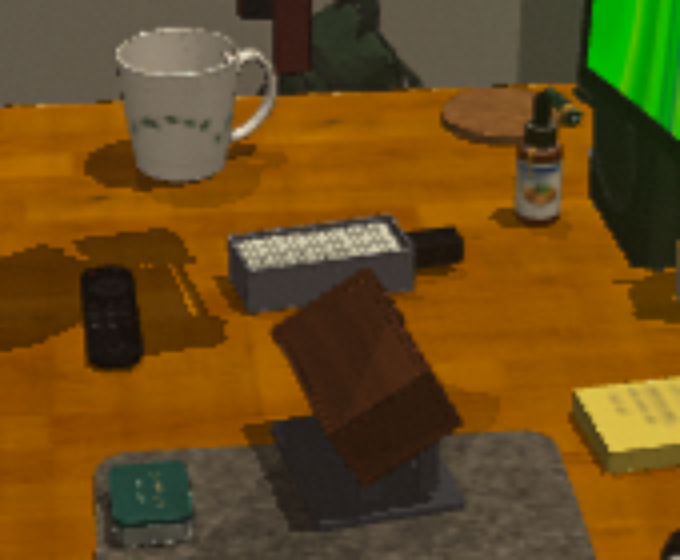

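The drawer lies flat and upright at (320,270), with its pull to the right (away from the robot). The mug, bottle and remote are untouched. I'll clear the arm, half-turn the tool and measure the drawer numerically.

```bash
python3 steer.py '[[0,-0.05,0,0],[0,-0.05,0,0],[0,-0.05,0,0],[0,-0.05,0,0],[0,-0.05,0,0],[0,0,0,0]]'
python3 - <<'E'
from h import *
t=camrig.camera("top"); s=camrig.camera("side"); cv2.imwrite("pics/t6.png",t[...,::-1]); cv2.imwrite("pics/s6.png",s[...,::-1])
a,b,u,v=150,270,215,310
r=t[a:b,u:v]; h=cv2.cvtColor(r,cv2.COLOR_RGB2HSV)
m=((h[...,1]<90)|(h[...,2]<50)).astype('uint8'); m=cv2.morphologyEx(m,cv2.MORPH_OPEN,np.ones((3,3)))
for row in m[::3]: print(''.join('.#'[x] for x in row))
n,l,st,c=cv2.connectedComponentsWithStats(m); print(st+[u,a,0,0,0])
E
python3 rel.py .5 -.1 .2 9.5
```

```text
t: 20.88
tool_pos: [0.5568, -0.0745, 0.2037]
orientation: [-0.079, 0.997, -0.001, -0.001]
wrist_force: [0.4, -0.4, 1.1]
grip_width: 0.088
gripper_force: 0.0
#########################################......................................................
##############################.................................................................
...............................................................................................
...............................................................................................
...............................................................................................
...............................................................................................
##.............................................................................................
...............................................................................................
...............................................................................................
####...........................................................................
[... 2444 characters left out ...]
########################............................................
...........................#########################...........................................
...........................#########################...........................................
............................#######################............................................
............................#######............................................................
[[ 215  150   95  120 9805]
 [ 215  150   41    6  178]
 [ 215  168    2    3    6]
 [ 215  175    4    5   19]
 [ 234  200   33   68 1392]]
t 20.98 pos [ 0.5565 -0.0693  0.2044] yaw -170.53 q7 1.32 w 0.0877 d [ 0.0608 -0.021   0.0044] turn -3.142
```

Run:
```python
from h import *
t=cv2.imread("pics/t6.png"); a,b,u,v=180,280,225,300
h=cv2.cvtColor(t[a:b,u:v],cv2.COLOR_BGR2HSV)
m=((h[...,1]<90)|(h[...,2]<50)).astype('uint8'); m=cv2.morphologyEx(m,cv2.MORPH_OPEN,np.ones((3,3)))
bd=cv2.morphologyEx(m,cv2.MORPH_OPEN,cv2.getStructuringElement(cv2.MORPH_ELLIPSE,(15,15)))
k=max(cv2.findContours(bd,0,1)[0],key=cv2.contourArea); R=cv2.minAreaRect(k); box=cv2.boxPoints(R)+[u,a]
w=np.array([onz("top",q,.034) for q in box]); print(w.round(4).tolist(),"c",w.mean(0),[round(np.linalg.norm(w[i]-w[i-1]),4) for i in range(4)])
p=m&~cv2.dilate(bd,np.ones((3,3))); n,l,st,c=cv2.connectedComponentsWithStats(p); i=1+np.argmax(st[1:,4]); q=c[i]+[u,a]; P_=onz("top",q,.027); print("pull",P_, "dir",np.degrees(np.arctan2(*(P_-w.mean(0))[[1,0]])), np.linalg.norm((P_-w.mean(0))[:2]))
e=np.array([w[i]-w[i-1] for i in range(4)]); print([np.degrees(np.arctan2(x[1],x[0])).round(1) for x in e])
```

```text
[[0.6041, 0.2311, 0.034], [0.6144, 0.1731, 0.034], [0.4941, 0.1506, 0.034], [0.4839, 0.2081, 0.034]] c [0.54913619 0.19072828 0.034     ] [np.float64(0.1224), np.float64(0.0589), np.float64(0.1223), np.float64(0.0585)]
pull [0.62991134 0.20515359 0.027     ] dir 10.125476711459047 0.08205311928701221
[np.float64(10.8), np.float64(-79.9), np.float64(-169.4), np.float64(100.1)]
```

```bash
python3 steer.py '[[0.006,0,0,0.175],[0,0,0,0.175],[0,0,0,0.175],[0,0,0,0.175],[0,0,0,0.175],[0,0,0,0.175],[0,0,0,0.175],[0,0,0,0.175],[0,0,0,0.175],[0,0,0,0.175]]'; python3 steer.py '[[0,0,0,0.175],[0,0,0,0.175],[0,0,0,0.175],[0,0,0,0.175],[0,0,0,0.175],[0,0,0,0.175],[0,0,0,0.175],[0,0,0,0.175],[0,0,0,0]]'; python3 rel.py .5 -.1 .2 9.5
```

```text
t: 22.22
tool_pos: [0.5505, -0.0678, 0.2047]
orientation: [0.712, 0.702, 0.0, -0.0]
wrist_force: [-0.1, -0.0, -0.3]
grip_width: 0.0878
gripper_force: 0.0
t: 23.35
tool_pos: [0.5506, -0.0681, 0.2047]
orientation: [0.997, 0.081, -0.0, -0.0]
wrist_force: [-0.7, 0.1, -0.5]
grip_width: 0.0879
gripper_force: 0.0
t 23.35 pos [ 0.5506 -0.0681  0.2047] yaw 9.32 q7 -1.52 w 0.0879 d [-0.0551  0.0233  0.0047] turn -0.003
```

```bash
python3 rel.py .5913 .1982 .2 10.3; python3 steer.py '[[0.0167,-0.0512,0,0],[0.0167,-0.0512,0,0],[0.0167,-0.0512,0,0],[0.0167,-0.0512,0,0],[0.0167,-0.0512,0,0],[0,0,0,-0.017],[0,0,0,0]]'; python3 rel.py .5913 .1982 .024 10.3
```

```text
t 23.35 pos [ 0.5506 -0.0681  0.2047] yaw 9.32 q7 -1.52 w 0.0879 d [ 0.0832 -0.2562  0.0048] turn -0.017
t: 24.22
tool_pos: [0.5925, 0.1957, 0.2043]
orientation: [0.996, 0.089, -0.0, 0.0]
wrist_force: [0.0, 0.2, -0.2]
grip_width: 0.0878
gripper_force: 0.0
t 24.23 pos [0.5925 0.1957 0.2043] yaw 10.22 q7 -1.99 w 0.0878 d [-0.0006 -0.0028  0.1803] turn -0.001
```

```bash
python3 steer.py '[[0,-0.002,0.05,0],[0,0,0.05,0],[0,0,0.04,0],[0,0,0.03,0],[0,0,0.01,0],[0,0,0,0]]'; python3 rel.py .5913 .1982 .024 10.3;python3 steer.py '[[0,0,0,0],[0,0,0,0],[0,0,0,0],[0,0,0,0],[0,0,0,0]]' 0.03 20;python3 rel.py .5913 .1982 .024 10.3
```

```text
t: 24.98
tool_pos: [0.5928, 0.1965, 0.0248]
orientation: [0.996, 0.087, -0.0, 0.0]
wrist_force: [-0.2, 0.6, 0.1]
grip_width: 0.0877
gripper_force: 0.0
t 24.98 pos [0.5928 0.1965 0.0248] yaw 9.97 q7 -2.09 w 0.0877 d [-0.0012 -0.0019  0.0008] turn -0.006
t: 25.6
tool_pos: [0.593, 0.1978, 0.0252]
orientation: [0.996, 0.087, 0.0, -0.0]
wrist_force: [-1.5, -0.2, 5.8]
grip_width: 0.056
gripper_force: 20.0
t 25.6 pos [0.593  0.1978 0.0252] yaw 10.02 q7 -2.09 w 0.056 d [-0.0017 -0.0007  0.0012] turn -0.005
```

```bash
python3 steer.py '[[0,0,-0.03,0],[0,0,-0.05,0],[-0.02,0,-0.05,0],[-0.03,0,-0.035,0],[0,0,0,0]]' - 40; python3 steer.py '[[0,0,0,-0.156],[0,0,0,-0.156],[0,0,0,-0.156],[0,0,0,-0.156],[0,0,0,-0.156],[0,0,0,-0.156],[0,0,0,-0.156],[0,0,0,-0.156],[0,0,0,-0.156],[0,0,0,-0.156]]'; python3 rel.py .5214 .0233 .19 99.5
```

```text
t: 26.22
tool_pos: [0.5432, 0.1894, 0.1922]
orientation: [0.996, 0.088, 0.002, -0.0]
wrist_force: [-0.2, -0.1, -2.3]
grip_width: 0.0557
gripper_force: 40.0
t: 27.48
tool_pos: [0.5434, 0.1885, 0.1879]
orientation: [0.645, 0.764, -0.001, -0.001]
wrist_force: [-0.6, 0.1, -1.2]
grip_width: 0.0556
gripper_force: 40.0
t 27.48 pos [0.5434 0.1885 0.1879] yaw 99.67 q7 -0.61 w 0.0556 d [-0.1591 -0.0494 -0.002 ] turn 0.003
```

```bash
python3 steer.py '[[-0.04,-0.012,0,0],[-0.04,-0.012,0,0],[-0.04,-0.012,0,0],[-0.039,-0.013,0,0],[0,0,0.03,0],[0,0,0.014,0.003],[0,0,0,0]]'; python3 rel.py .5214 .0233 .127 99.5
```

```text
t: 28.35
tool_pos: [0.5203, 0.0247, 0.1442]
orientation: [0.648, 0.762, -0.001, -0.001]
wrist_force: [0.2, 0.5, -1.5]
grip_width: 0.0556
gripper_force: 40.0
t 28.35 pos [0.5203 0.0247 0.1442] yaw 99.29 q7 -0.35 w 0.0556 d [-0.0016  0.001   0.0172] turn -0.004
```

Lower in small steps until contact with the roof.

```bash
python3 steer.py '[[0,0.001,0.006,-0.003],[0,0,0.006,0],[0,0,0.003,0],[0,0,0,0]]'; python3 steer.py '[[0,0,0.002,0],[0,0,0,0]]' - 15; python3 steer.py '[[0,0,0.002,0],[0,0,0,0]]' - 10
```

```text
t: 28.85
tool_pos: [0.522, 0.0242, 0.1305]
orientation: [0.647, 0.763, -0.0, -0.0]
wrist_force: [0.1, -0.2, -2.1]
grip_width: 0.0561
gripper_force: 40.0
t: 29.1
tool_pos: [0.5226, 0.0243, 0.1292]
orientation: [0.647, 0.763, 0.0, 0.0]
wrist_force: [-0.2, 0.5, 2.6]
grip_width: 0.056
gripper_force: 15.0
t: 29.35
tool_pos: [0.5225, 0.0247, 0.1274]
orientation: [0.647, 0.763, 0.0, 0.0]
wrist_force: [-1.4, -0.2, 7.0]
grip_width: 0.0561
gripper_force: 10.0
```

Contact at TCP z ≈ 0.129, as predicted. Next I open gradually while following down, so the drawer rolls onto the roof.

```bash
python3 steer.py '[[0,0,0.002,0],[0,0,0.002,0]]' 0.060 10; python3 steer.py '[[0,0,0.003,0],[0,0,0.003,0]]' 0.0635; python3 steer.py '[[0,0,0.004,0],[0,0,0.004,0],[0,0,0.002,0],[0,0,0,0]]' 0.068;python3 steer.py '[[0,0,0.003,0],[0,0,0.003,0],[0,0,0,0],[0,0,0,0]]' 0.070
python3 - <<'E'
from h import *
im=camrig.camera('side'); a=cv2.resize(im[170:290,250:370,::-1],(560,560),interpolation=cv2.INTER_CUBIC); cv2.imwrite('pics/m7.png',a)
E
```

```text
t: 29.6
tool_pos: [0.5215, 0.0241, 0.1223]
orientation: [0.647, 0.763, -0.0, -0.0]
wrist_force: [-3.0, 0.0, 1.3]
grip_width: 0.0603
gripper_force: 2.5
t: 29.85
tool_pos: [0.5219, 0.0242, 0.1162]
orientation: [0.647, 0.763, -0.0, -0.0]
wrist_force: [-0.5, 0.7, 0.4]
grip_width: 0.0631
gripper_force: 0.6
t: 30.35
tool_pos: [0.5222, 0.0242, 0.1065]
orientation: [0.647, 0.763, 0.0, -0.0]
wrist_force: [0.1, 0.1, -0.2]
grip_width: 0.0682
gripper_force: 0.1
t: 30.85
tool_pos: [0.5221, 0.0242, 0.1007]
orientation: [0.647, 0.763, 0.0, 0.0]
wrist_force: [0.3, 0.1, 1.6]
grip_width: 0.0699
gripper_force: 0.0
```

```bash
python3 steer.py '[[0,0,-0.002,0],[0,0,0,0],[0,0,0,0]]' 0.05 15; python3 steer.py '[[0,0,0,0],[0,0,0,0]]' 0.05 30
```

```text
t: 31.28
tool_pos: [0.5219, 0.0241, 0.1026]
orientation: [0.647, 0.763, -0.0, -0.0]
wrist_force: [-1.3, 1.2, -1.3]
grip_width: 0.0648
gripper_force: 14.9
t: 31.52
tool_pos: [0.522, 0.0241, 0.1026]
orientation: [0.647, 0.763, -0.0, -0.0]
wrist_force: [-0.1, -0.5, -1.5]
grip_width: 0.0641
gripper_force: 29.8
```

Run:
```python
from h import *
im=camrig.camera('side'); a=cv2.resize(im[170:290,250:370,::-1],(560,560),interpolation=cv2.INTER_CUBIC); cv2.imwrite('pics/m8.png',a)
```

```text
(no output)
```

View pics/m8.png

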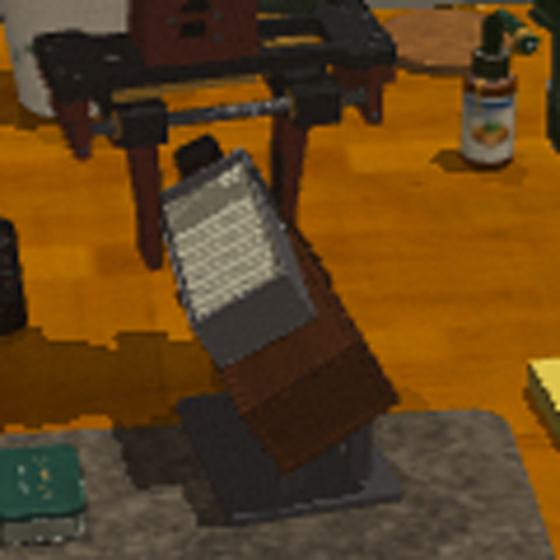

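The drawer rests on the roof at (240,260) with the same lean as the sleeve, pull outward, and gripped. That was the tenth picture, so from here I work by numbers and force. Lift, move out past the mouth, then align with the opening.

```bash
python3 steer.py '[[0,0,-0.005,0],[0,0,-0.01,0],[0.03,0,0,0],[0.04,0,0,0],[0.042,0,0,0],[0,0,0,0]]' - 40
python3 - <<'E'
from rel import *
o=np.array([.5415,.0125]); y=np.array([-.1646,.9864]); h=np.array([.9864,.1646])
p=o+.0008*h+.127*y; print(p); rel(p[0],p[1],.067,99.5)
E
```

```text
t: 32.33
tool_pos: [0.5034, 0.139, 0.119]
orientation: [0.644, 0.765, 0.002, -0.0]
wrist_force: [-0.5, -0.4, -1.3]
grip_width: 0.0635
gripper_force: 39.7
[0.52138492 0.13790448]
t 32.33 pos [0.5034 0.139  0.119 ] yaw 99.75 q7 -0.61 w 0.0635 d [-0.0042  0.0174  0.052 ] turn 0.004
```

```bash
python3 steer.py '[[-0.004,0.017,0.01,0.004],[0,0,0,0]]'
python3 - <<'E'
from rel import *
s=camrig.camera("side"); t=camrig.camera("top"); cv2.imwrite("pics/s9.png",s[...,::-1]); cv2.imwrite("pics/t9.png",t[...,::-1])
st=env.state(); g=st["tool_pos"]; y=np.array([-.1646,.9864,0]); h=np.array([.9864,.1646,0]); k=np.array([0,0,1.])
for ph in(20,30,40):
    c,sn=np.cos(np.radians(ph)),np.sin(np.radians(ph)); X=c*h+sn*k; Z=-sn*h+c*k
    e=g+[0,0,.0025]-y*.1047
    print(ph,[np.round(proj("side",e+a*X+b*Z),1).tolist() for a,b in((-.028,-.017),(.028,-.017),(.028,.017),(-.028,.017))])
c0=np.array(proj("side",g-y*.1047)).astype(int); u,a=c0[0]-30,c0[1]-28
r=s[a:a+54,u:u+60]; hh=cv2.cvtColor(r,cv2.COLOR_RGB2HSV); m=((hh[...,1]<90)).astype('uint8'); print(u,a)
for row in m: print(''.join('.#'[x] for x in row))
E
```

```text
t: 32.58
tool_pos: [0.5229, 0.1314, 0.1068]
orientation: [0.65, 0.76, -0.0, 0.0]
wrist_force: [-0.1, -0.4, -1.4]
grip_width: 0.0636
gripper_force: 39.7
20 [[294.6, 222.7], [315.0, 213.2], [310.6, 202.4], [289.9, 211.9]]
30 [[296.5, 223.6], [315.2, 211.2], [308.7, 201.5], [289.7, 214.0]]
40 [[298.5, 224.1], [315.1, 209.2], [306.7, 200.9], [289.9, 216.0]]
272 185
###...........#....#########................................
###..............############...............................
####...........###############...#..........................
####..........################..............................
####.........##################.............................
####.......#####################............................
####......######################............................
###.......#######################...........................
#.........########################..........................
..........########################..........................
..........########################..........................
..........########################..........................
....
[... 1857 characters left out ...]
.............................
............................................................
............................................................
............................................................
............................................................
............................................................
............................................................
............................................................
............................................................
............................................................
............................................................
............................................................
```

Run:
```python
from rel import *
t=cv2.imread("pics/t9.png"); st=env.state(); g=st["tool_pos"]; rel(g[0],g[1],g[2],99.5)
y=np.array([-.1646,.9864,0]); h=np.array([.9864,.1646,0]); k=np.array([0,0,1.])
for ph in(20,30):
    c,sn=np.cos(np.radians(ph)),np.sin(np.radians(ph)); X=c*h+sn*k; Z=-sn*h+c*k; e=g+[0,0,.0025]-y*.1047
    print(ph,[np.round(proj("top",e+a*X+b*Z),1).tolist() for a,b in((-.028,-.017),(.028,-.017),(.028,.017),(-.028,.017))])
u,a=265,200; r=t[a:a+60,u:u+75]; hh=cv2.cvtColor(r,cv2.COLOR_BGR2HSV); m=((hh[...,1]<90)).astype(int)+((hh[...,1]<90)&(hh[...,2]>150))
for row in m: print(''.join('.#o'[x] for x in row))
```

```text
t 32.67 pos [0.5216 0.1322 0.1071] yaw 99.02 q7 -0.61 w 0.0635 d [0. 0. 0.] turn -0.008
20 [[319.3, 251.1], [314.8, 227.7], [315.2, 231.8], [319.9, 255.7]]
30 [[319.0, 249.1], [314.6, 227.3], [315.5, 233.8], [320.0, 256.1]]
.........................................................................##
.........................................................................##
.........................................................................##
.........................................................................##
......#..................................................................##
#########................................................................##
##########...............................................................##
##########...............................................................##
##########...............................................................##
##########...............................................................##
###########..............................................................##
###########.............................
[... 2983 characters left out ...]
................
oo############################oooooooooooo#oooooooo###.....................
ooo#############################ooooooooooooooooooo###.....................
oooo############################oooooooooo#oooooooo###.....................
oooooo##########################ooooooooooooooooooo###.....................
oooooo##########################ooooooooooooooooo#o###.....................
ooooooo#o########################ooooooooooooooooooo##.....................
oooooooo##########################oooo#ooooooooooooo##.....................
oooooooooo#########################oooooooooooooo#####.................####
ooooooooooo########################ooooooo############.............########
```

Run:
```python
from rel import *
t=cv2.imread("pics/t9.png"); s=cv2.imread("pics/s9.png")
u,a=265,200; hh=cv2.cvtColor(t[a:a+90,u:u+75],cv2.COLOR_BGR2HSV); m=(hh[...,1]<90); m[:30]=0; m[:,58:]=0
xs=np.arange(26,51); ys=np.array([np.argmax(m[:,x]) for x in xs]); A=np.polyfit(xs,ys,1); print("far edge slope",A, "resid",np.abs(np.polyval(A,xs)-ys).max())
W=[onz("top",(u+x,a+np.polyval(A,x)-.0),.107) for x in(26,50)]; d=W[0]-W[1]; print("axis yaw",np.degrees(np.arctan2(d[1],d[0])),W[1])
rows=np.arange(34,62); rx=np.array([np.max(np.where(m[r])[0]) for r in rows]); B=np.polyfit(rows,rx,1); print("end",B,rx)
V=[onz("top",(u+np.polyval(B,r)+.5,a+r),.107) for r in(34,58)]; d=V[0]-V[1]; print("end yaw(+90)",np.degrees(np.arctan2(d[1],d[0]))+90)
print(tri((312,214.5),(316.7,231.8)))
for r in range(58,90,1): print(''.join('.#'[int(x)] for x in m[r]))
```

```text
far edge slope [-0.08461538 36.53538462] resid 0.510769230769256
axis yaw 93.58513304674379 [0.55993466 0.03371111 0.107     ]
end [-2.13464696e-02  5.30853859e+01] [51 51 52 52 52 52 52 52 52 52 52 52 53 53 53 53 53 53 53 53 53 53 53 53
 53 53 52 42]
end yaw(+90) 87.65111133675683
(array([0.56195946, 0.02998301, 0.10233079]), np.float64(0.0012747393044369652))
######################################################.....................
######################################################.....................
#####################################################......................
###########################################................................
######################################.....................................
#######################################....................................
########################################...................................
#########################################..................................
#########################################..................................
##########################################..........
[... 995 characters left out ...]
................
#######################################################....................
########################################################...................
#########################################################..................
##########################################################.................
##########################################################.................
##########################################################.................
##########################################################.................
##########################################################.................
##########################################################.................
```

The drawer is yawed about 5° in the grip (far edge at 94°, tool at 99°). I'll turn the tool to compensate and re-measure the plain-end corner.

```bash
cat > corner.py <<'E'
from rel import *
def meas():
    t=camrig.camera("top"); s=camrig.camera("side"); st=env.state(); g=st["tool_pos"]
    c=proj("top",g+np.array([.04,-.1,0])); u,a=int(c[0])-50,int(c[1])-30
    hh=cv2.cvtColor(t[a:a+50,u:u+75],cv2.COLOR_RGB2HSV); m=hh[...,1]<90
    # side
    c=proj("side",g+np.array([.02,-.1,0])); u2,a2=int(c[0])-35,int(c[1])-20
    h2=cv2.cvtColor(s[a2:a2+60,u2:u2+60],cv2.COLOR_RGB2HSV); m2=h2[...,1]<90
    print("top",u,a); [print(''.join('.#'[int(x)] for x in r)) for r in m[8:]]
    print("side",u2,a2); [print(''.join('.#'[int(x)] for x in r)) for r in m2[8:52]]
meas()
E
python3 steer.py '[[0,0,0,-0.045],[0,0,0,-0.045],[0,0,0,0]]'; python3 rel.py .52 .138 .107 104.2; python3 corner.py
```

```text
t: 33.05
tool_pos: [0.5211, 0.1329, 0.1076]
orientation: [0.614, 0.789, -0.0, -0.0]
wrist_force: [-0.3, 0.2, -1.4]
grip_width: 0.0638
gripper_force: 39.7
t 33.05 pos [0.5211 0.1329 0.1076] yaw 104.25 q7 -0.53 w 0.0638 d [0.0053 0.0002 0.0006] turn 0.001
top 265 201
######...................................................................##
#######..................................................................##
#######..................................................................##
#######..................................................................##
#######..................................................................##
#######..................................................................##
#######..................................................................##
######...................................................................##
#######..................................................................##
#######..................................................................##
#####.####...............................................................#
[... 4354 characters left out ...]
.............................
............................................................
............................................................
............................................................
............................................................
............................................................
............................................................
............................................................
............................................................
............................................................
............................................................
............................................................
```

Run:
```python
from rel import *
o=np.array([.5415,.0125]); y=np.array([-.1646,.9864]); h=np.array([.9864,.1646])
for a,b in (((314.5,213.3),(314.2,229.0)),((314,213.5),(314.5,229.3))):
    p,e=tri(a,b); d=p[:2]-o; print(p,e,"X",d@h,"y",d@y)
g=env.state()["tool_pos"]; d=g[:2]-o; print("tool X",d@h,"y",d@y)
```

```text
[0.56864307 0.03545128 0.10243305] 0.0017974693005235805 X 0.030551699987907636 y 0.01817139101735875
[0.56763719 0.03482378 0.10228173] 0.0011432917734913086 X 0.029456214504798843 y 0.01771799487263371
tool X -0.00013791277990179637 y 0.12232145962420114
```

```bash
python3 steer.py '[[0,0.002,0.015,0],[0,0,0.015,0],[0,0,0.0075,0],[0,0,0,0]]'; python3 steer.py '[[-0.008,-0.0007,0,0],[-0.006,-0.0005,0,0],[-0.006,-0.0005,0,0],[0,0,0,0]]'; python3 rel.py .52 .138 .07 104.2;python3 steer.py '[[-0.005,-0.0004,0,0],[-0.005,-0.0004,0,0],[0,0,0,0]]'; python3 rel.py .52 .138 .07 104.2
```

```text
t: 33.65
tool_pos: [0.5225, 0.134, 0.0692]
orientation: [0.613, 0.79, -0.001, -0.001]
wrist_force: [-0.0, 0.5, -1.7]
grip_width: 0.0635
gripper_force: 39.7
t: 34.15
tool_pos: [0.5267, 0.1133, 0.0703]
orientation: [0.614, 0.789, -0.0, 0.0]
wrist_force: [-0.4, -1.1, -1.0]
grip_width: 0.0633
gripper_force: 39.7
t 34.15 pos [0.5267 0.1133 0.0703] yaw 104.24 q7 -0.54 w 0.0633 d [ 0.0256 -0.0004  0.0003] turn 0.001
t: 34.52
tool_pos: [0.5278, 0.1039, 0.07]
orientation: [0.614, 0.79, -0.0, -0.0]
wrist_force: [-1.7, -0.3, -0.8]
grip_width: 0.0634
gripper_force: 39.8
t 34.52 pos [0.5278 0.1039 0.07  ] yaw 104.29 q7 -0.52 w 0.0634 d [ 0.035   0.0008 -0.    ] turn 0.002
```

The plain end is about 12 mm inside with almost no force. Continuing.

```bash
python3 steer.py '[[-0.006,-0.0005,0.0003,0],[-0.006,-0.0005,0.0003,0],[-0.006,-0.0005,0.0003,0],[0,0,0,0]]'; python3 steer.py '[[-0.006,-0.0005,0.0003,0],[-0.006,-0.0005,0.0003,0],[-0.006,-0.0005,0.0003,0],[0,0,0,0]]'; python3 rel.py .52 .138 .07 104.2
```

```text
t: 35.02
tool_pos: [0.5304, 0.0853, 0.0688]
orientation: [0.614, 0.789, -0.001, -0.0]
wrist_force: [-4.7, -0.8, -2.0]
grip_width: 0.0634
gripper_force: 40.0
t: 35.52
tool_pos: [0.5327, 0.0682, 0.0677]
orientation: [0.614, 0.79, -0.001, -0.001]
wrist_force: [-6.3, 2.2, -2.1]
grip_width: 0.0635
gripper_force: 40.0
t 35.52 pos [0.5327 0.0682 0.0677] yaw 104.29 q7 -0.45 w 0.0635 d [ 0.0708  0.005  -0.0023] turn 0.002
```

```bash
python3 steer.py '[[0,-0.0025,0.0003,0],[-0.006,-0.0005,0.0003,0],[-0.006,-0.0005,0.0003,0],[0,0,0,0]]'; python3 steer.py '[[-0.006,-0.0005,0.0003,0],[-0.006,-0.0005,0.0003,0],[0,0,0,0]]'; python3 rel.py .52 .138 .07 104.2
```

```text
t: 36.02
tool_pos: [0.5342, 0.0547, 0.0674]
orientation: [0.614, 0.789, -0.0, 0.001]
wrist_force: [-1.8, -1.5, -1.8]
grip_width: 0.0634
gripper_force: 39.8
t: 36.4
tool_pos: [0.5356, 0.0456, 0.0666]
orientation: [0.613, 0.79, 0.001, -0.001]
wrist_force: [-2.3, 5.1, -6.0]
grip_width: 0.0634
gripper_force: 39.9
t 36.4 pos [0.5356 0.0456 0.0666] yaw 104.38 q7 -0.41 w 0.0634 d [ 0.0934  0.0078 -0.0032] turn 0.003
```

```bash
python3 steer.py '[[-0.003,-0.0004,0.0006,0],[-0.005,-0.0004,0.0003,0],[-0.004,-0.0004,0,0],[0,0,0,0]]'; python3 rel.py .52 .138 .07 104.2
```

```text
t: 36.9
tool_pos: [0.5373, 0.0354, 0.0656]
orientation: [0.613, 0.79, 0.002, -0.001]
wrist_force: [-1.6, 9.4, -8.2]
grip_width: 0.0637
gripper_force: 40.0
t 36.9 pos [0.5373 0.0354 0.0656] yaw 104.46 q7 -0.39 w 0.0637 d [ 0.1037  0.0089 -0.004 ] turn 0.004
```

Held far enough in (about 81 mm), so I release and then push on the pull's end with closed fingers.

```bash
python3 steer.py '[[0,0,0,0],[0,0,0,0],[0,0,0,0],[0,0,0,0]]' 0.088; python3 steer.py '[[0,0,-0.03,0.04],[0,0,-0.04,0.04],[0,0,-0.01,0],[0.04,0,0,0],[0.04,0,0,0],[0,0,0,0]]' 0
python3 - <<'E'
from rel import *
o=np.array([.5415,.0125]); y=np.array([-.1646,.9864])
p=o+.115*y; rel(p[0],p[1],.066,99.5)
E
```

```text
t: 37.4
tool_pos: [0.5379, 0.032, 0.0662]
orientation: [0.614, 0.79, 0.0, 0.0]
wrist_force: [-0.5, -1.0, -0.4]
grip_width: 0.0879
gripper_force: 0.0
t: 38.15
tool_pos: [0.5229, 0.1146, 0.1458]
orientation: [0.642, 0.767, 0.0, -0.001]
wrist_force: [-0.4, -0.2, 0.6]
grip_width: 0.0311
gripper_force: 0.0
t 38.15 pos [0.5229 0.1146 0.1458] yaw 100.09 q7 -0.52 w 0.0311 d [0.0111 0.0016 0.0798] turn 0.01
```

```bash
python3 steer.py '[[0.011,0.0015,0,0.01],[0,0,0.04,0],[0,0,0.03,0],[0,0,0.01,0],[0,0,0,0]]' 0 10; python3 steer.py '[[-0.006,0,0,0],[-0.006,0,0,0],[-0.006,0,0,0],[-0.006,0,0,0],[-0.006,0,0,0],[0,0,0,0]]'
python3 - <<'E'
from rel import *
o=np.array([.5415,.0125]); y=np.array([-.1646,.9864])
p=o+.053*y; rel(p[0],p[1],.066,99.5)
E
```

```text
t: 38.78
tool_pos: [0.5236, 0.122, 0.0657]
orientation: [0.649, 0.761, -0.0, -0.0]
wrist_force: [0.3, -0.8, 0.8]
grip_width: -0.0001
gripper_force: 0.0
t: 39.52
tool_pos: [0.5285, 0.092, 0.0659]
orientation: [0.649, 0.761, -0.0, 0.0]
wrist_force: [-0.7, -0.1, 0.5]
grip_width: 0.0006
gripper_force: 0.0
t 39.52 pos [0.5285 0.092  0.0659] yaw 99.12 q7 -0.59 w 0.0006 d [-0.0275 -0.0001 -0.0001] turn -0.007
```

```bash
python3 steer.py '[[-0.006,0,0,0],[-0.006,0,0,0],[-0.006,0,0,0],[0,0,0,0]]'; python3 steer.py '[[-0.004,0,0,0],[0,0,0,0]]'; python3 steer.py '[[-0.003,0,0,0],[0,0,0,0]]';  python3 - <<'E'
from rel import *
o=np.array([.5415,.0125]); y=np.array([-.1646,.9864])
p=o+.053*y; rel(p[0],p[1],.066,99.5)
E
```

```text
t: 40.02
tool_pos: [0.5313, 0.0739, 0.0658]
orientation: [0.649, 0.761, -0.0, 0.0]
wrist_force: [-0.1, -0.5, -0.1]
grip_width: 0.0005
gripper_force: 0.0
t: 40.28
tool_pos: [0.5318, 0.0704, 0.0658]
orientation: [0.649, 0.761, -0.0, 0.0]
wrist_force: [-0.1, -0.7, -0.4]
grip_width: 0.0007
gripper_force: 0.0
t: 40.52
tool_pos: [0.5323, 0.0676, 0.0659]
orientation: [0.648, 0.761, -0.0, 0.0]
wrist_force: [-0.1, -0.4, -0.2]
grip_width: 0.0006
gripper_force: 0.0
t 40.52 pos [0.5323 0.0676 0.0659] yaw 99.15 q7 -0.54 w 0.0006 d [-0.0029 -0.     -0.0001] turn -0.006
```

```bash
python3 steer.py '[[-0.002,0,0,0],[0,0,0,0]]'|grep -E 'pos|wrist'; python3 steer.py '[[-0.002,0,0,0],[0,0,0,0]]'|grep -E 'pos|wrist'; python3 steer.py '[[-0.002,0,0,0],[0,0,0,0]]'|grep -E 'pos|wrist'
python3 - <<'E'
from rel import *
t=camrig.camera("top"); u,a=285,215; h=cv2.cvtColor(t[a:a+45,u:u+60],cv2.COLOR_RGB2HSV)
for r in h: print(''.join('#' if p[2]<60 else 'o' if p[1]<90 else 'b' if p[0]<12 else '.' for p in r))
o=np.array([.5415,.0125,.068]); y=np.array([-.1646,.9864,0]); print([np.round(proj("top",o+k*y)) for k in(0,.042,.08)])
E
```

```text
tool_pos: [0.5327, 0.0659, 0.0659]
wrist_force: [-0.6, 0.3, -0.1]
tool_pos: [0.5331, 0.0638, 0.0659]
wrist_force: [-0.1, 0.7, -0.2]
tool_pos: [0.5331, 0.0635, 0.066]
wrist_force: [-0.2, 4.6, -0.1]
oooooooooooooooooooooooooo...........................ooooooo
ooooooooooooooooooooooooooo..........................ooooooo
oooooooooooooooooooooooooooo.........................ooooooo
ooooooooooooooooooooooooooooo........................ooooooo
ooooooooooooooooooooooooooooo........................ooooooo
oooooooooooooooooooooooooooooo.......................oooooo.
ooooooooooooooooooooooooooooooo.......................b...bb
oooooooooooooooooooooooooooooooo......................bbbb..
ooooooooooooooooooooooooooooooooo................bbbbb.bbb..
oooooooooooooooooooooooooooooooooo..........bbb.bbbbbbbbbbbb
oooooooooooooooooooooooooooooooooo....bb...bbbbbbbbbbbbbb.bb
ooooooooooooooooooooooooooooooooooo....bbb.b..bbbbbbbb.bbbbb
oooooooooooooooooooooooooooooooooooo...bbbbbbbbbb.bbbbbbbbbb
ooooooooooooooooooooooooooooooooooooo..bbbbbbb.bbbbbbbbbbbbb
oooooooooooooooooooooooooooooooooooooob.bbbbbb.bb
[... 1205 characters left out ...]
ooooooooooooooooooo.b.bbbb
oooooooooooooooooooooooooooooooooooooooooooooooooooooobbbbbb
ooooooooooooooooooooooooooooooooooooooooooooooooooooooobbbbb
ooooooooooooooooooooooooooooooooooooooooooooooooooooooobbbb.
oooooooooooooooooooooooooooooooooooooooooooooooooooooooo..bb
ooooooooooooooooooooooooooooooooooooooooooooooooooooooooo.bb
oooooooooooooooooooooooooooooooooooooooooooooooooooooooooobb
ooooooooooooooooooooooooooooooooooooooooooooooooooooooooooob
oooooooooooooooooooooooooooooooooooooooooooooooooooooooooooo
oooooooooooooooooooooooooooooooooooooooooooooooooooooooooooo
oooooooooooooooooooooooooooooooooooooooooooooooooooooooooooo
[array([325., 241.]), array([307., 245.]), array([291., 248.])]
```

The stop comes at tool y 0.0517, which puts the tip at about 0.042, matching home. Press a little more, back off and check.

```bash
python3 steer.py '[[-0.002,0,0,0],[-0.001,0,0,0],[0,0,0,0]]'|grep -E 'pos|wrist'; python3 steer.py '[[0.02,0,0,0],[0.04,0,0,0],[0,0,-0.05,0],[0,0,-0.05,0],[0,-0.04,-0.02,0],[0.04,-0.02,0,0],[0.05,0,0,0],[0.05,0,0,0],[0,0,0,0]]' |grep -E 't:|pos|wrist'
python3 - <<'E'
from rel import *
t=camrig.camera("top"); s=camrig.camera("side"); u,a=285,215; h=cv2.cvtColor(t[a:a+45,u:u+60],cv2.COLOR_RGB2HSV)
for r in h: print(''.join('#' if p[2]<60 else 'o' if p[1]<90 else 'b' if p[0]<12 else '.' for p in r))
t0=cv2.imread("pics/top0.png")[...,::-1]; 
# bystander changes: mug, remote, tin, memo, mouse, bottle
for n,(x,y,w) in dict(mug=(160,280,25),remote=(270,302,28),tin=(370,293,14),memo=(341,165,18),mouse=(416,163,25),bottle=(212,171,10)).items():
    A=t0[y-w:y+w,x-w:x+w].astype(int);B=t[y-w:y+w,x-w:x+w].astype(int); print(n,np.abs(A-B).max(2).__gt__(60).sum(),A.shape)
o=np.array([.5415,.0125,.068]); yy=np.array([-.1646,.9864,0]); print([np.round(proj("top",o+k*yy),1) for k in(0,.042)])
R=t[250:290,465:505]; hh=cv2.cvtColor(R,cv2.COLOR_RGB2HSV); m=(hh[...,0]>18)&(hh[...,0]<35)&(hh[...,1]>120)&(hh[...,2]>60); q=np.argwhere(m).mean(0)[::-1]+[465,250]; print("tape",q,m.sum(),onz("top",q,.035))
E
```

```text
tool_pos: [0.5331, 0.0634, 0.0661]
wrist_force: [-3.3, 10.9, -0.6]
t: 42.82
tool_pos: [0.4417, 0.2508, 0.1866]
wrist_force: [-0.5, -0.9, -0.1]
.....................................................ooooooo
.....................................................ooooooo
.....................................................ooooooo
.....................................................ooooooo
.....................................................ooooooo
.....................................................oooooob
......................................................bbbbbb
.....................................................bbbbbbb
.................................................bbbbbbbbbbb
............................................bb.bbbbbbbbbbb.b
......................................bbb.bbbbbbb.bbbbbbbbbb
.......................................b..bbbbbbbbbbbb.b.bbb
.......................................bbbbbbb.bbbbbbbbbbbbb
........................................bbb.bbbbbbbbbbbbbbbb
.......................................bbb.bbbbbbbbbbbbbbbbb
.......................................bbb
[... 1329 characters left out ...]
..............bbb.bbbbbbbbbbbb.
............................................bbbbbbbbbbbbbbbb
...........................................bbbbbbbbbbbbbbbbb
............................................b.bbbbbbbbbbbbbb
............................................bbbbbbbbbbbbbbbb
............................................b.bbbbbbb.bbbooo
..............................................bbbbbooooooooo
.............................................bbooooooooooooo
mug 1490 (50, 50, 3)
remote 6 (56, 56, 3)
tin 0 (28, 28, 3)
memo 0 (36, 36, 3)
mouse 0 (50, 50, 3)
bottle 0 (20, 20, 3)
[array([325. , 241.3]), array([307.1, 244.7])]
tape [484.32091097 267.64182195] 483 [ 0.47347541 -0.3586081   0.035     ]
```

The pull sticks out about 40–42 mm with no grey box visible, so the drawer is home. The mug area differs in the top view, probably because the arm covers it. I'll check it from the side.

Run:
```python
from h import *
s=camrig.camera("side").astype(int); s0=cv2.imread("pics/side0.png")[...,::-1].astype(int)
d=np.abs(s-s0).max(2)>60
print("mug",d[155:196,248:290].sum(),"body rows",d[180:196,250:282].sum(),"bottle",d[170:208,346:364].sum(),"remote",d[215:243,238:258].sum())
def mm(x): 
    h=cv2.cvtColor(x[150:200,240:295].astype('uint8'),cv2.COLOR_RGB2HSV); m=(h[...,1]<60)&(h[...,2]>110); m[:8]=0; return np.argwhere(m).mean(0),m.sum()
print(mm(s0),mm(s)); print(env.state()["wrist_force"],env.state()["t"])
```

```text
mug 35 body rows 0 bottle 0 remote 10
(array([21.59330986, 26.30633803]), np.int64(568)) (array([22.38327526, 26.43728223]), np.int64(574))
[ 0.41703075 -0.87582603 -0.42077802] 42.975
```

The mug hasn't moved. Handing in.

```bash
python3 -c "
from station import env, camrig
print(env.sign_off())"
```

```text
the job is handed in; nothing more can be done
None
```

I handed the job in at about 43 s; the sign-off gave no verdict. By my measurements the tape measure stands upright in the tray. The drawer is fully home with its pull out (tip about 40–42 mm past the rim), no bystander moved measurably, and the arm is clear.

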